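# Open the safety cap of the brush-thinner bottle

### The job

Open the thinner bottle that stands in the wooden holder: press its child-resistant cap down to its stop and, keeping it down, turn it counter-clockwise until the catch is passed, without forcing it. Then lift the cap off, and set it down the right way up (closed top upward) on the floor of the round grey dish and let go; do not drop it in. Leave the model figures, the glue bottle and the paint jar where they stand.

Things in the scene. Friction and masses are not known exactly. Their poses are not given: they have to be found in the camera images.
- bottle: Amber bottle set fast in a wooden holder block (100 x 100 x 45 mm) fixed to the bench. Origin: centre of the block's underside, on the bench; z up along the bottle's axis. Bottle body radius 34 mm up to 72 mm height, then sloping in to a neck of radius 14 mm from 82 mm up. Three lugs on the neck, at the bottle's x axis and 120 degrees either side, hold the cap.
- cap: White ribbed round safety cap, 54 mm diameter (55 over ribs), 39 mm high, about 35 g, held by its spring lock; grip it across any diameter. Origin: centre of its open underside; z to its closed top. Closed: underside 100 mm, top 139 mm above the bench, its x axis along the bottle's x. More than 24 N between cap and bottle (over-pressing, twisting against the catch, pulling on the lugs) is forcing.
- cap_top (a point): Centre of the cap's closed top. A spring in the neck pushes the cap up: 3.6 N closed, growing 0.4 N per mm pressed. While up, a hidden catch blocks counter-clockwise turning (clockwise is always blocked). It is passed only below a depth that differs from start to start, 2.5 to 11 mm; 1.8 mm lower is a firm stop (spring force there 5 to 9 N), felt as a sharp rise: a push of 12 to 15 N reaches it.
- neck (a point): Centre of the bottle neck's top face, 120 mm above the bench, hidden under the cap. Hold the cap at its stop and turn it 60 degrees counter-clockwise seen from above (catch and lugs are passed at about 45, a firm end stop comes at about 75). Eased up there, it rises to 4 mm above its closed height and lifts straight off without more turning; clear of the neck after 35 mm. Sideways play on the neck about 2 mm.
- dish: Round grey shallow dish fixed to the bench, 144 mm outer diameter at the rim, 12 mm high, walls 4 mm, flat inner floor about 124 mm across and 4 mm above the bench. Origin: centre of its underside, z up.
- figure_a: Grey model soldier on a round black base of 25 mm diameter, 52 mm high, loose. Origin: centre of its underside.
- figure_b: The same kind of model soldier. Origin: centre of its underside.
- glue: Blue glue bottle with a pointed yellow nozzle, 38 mm diameter, 98 mm high, loose. Origin: centre of its underside.
- paint_jar: Small clear paint jar with a black cap, 40 mm diameter, 45 mm high, loose. Origin: centre of its underside.
There are look-alikes about, which are no part of the job. Several things look just like the dish: the one meant starts farthest from the robot's base. Several things have the shape of the cap; the one meant has the colours described above.

How it is judged:
On the way, in this order (a step that is already met when the one before it is completed fails the run):
1. the cap has been turned past its catch while still on the neck (turned more than 40 degrees from closed) (angle between the x axis of cap and the x axis of bottle, either way round above 0.7 rad and horizontal distance between cap and bottle below 0.006 m and z of cap in the frame of bottle below 0.112 m), for 0.1 s.
2. the cap has been lifted off the neck (its underside above 135 mm) (z of cap in the frame of bottle above 0.135 m), for 0.1 s.
At the end, for the whole second after the job is handed in: The cap rests still and released on the dish's floor, right way up (tilt under 7 degrees, underside within 4 mm of the floor's height), wholly within the dish (centre within 36 mm of the dish's centre); figures, glue bottle and paint jar within 25 mm of where they stood (horizontal distance between cap and dish below 0.036 m and z of cap in the frame of dish between 0.001 and 0.008 m and angle between cap's own z axis and vertical below 0.12 rad and linear speed of cap below 0.02 m/s and contact force between cap and the fingers below 0.1 N and distance of each of figure_a, figure_b, glue, paint_jar from where it was at the start of the episode below 0.025 m); the robot touches nothing.
It fails at once if the cap is forced: more than 24 N between the cap and the bottle (contact force between cap and bottle above 24 N).
It fails at once if the cap is dropped: away from the bottle, out of the fingers and more than 20 mm above the dish's floor (horizontal distance between cap and bottle above 0.06 m and contact force between cap and the fingers below 0.02 N and z of cap in the frame of dish above 0.024 m).
It fails at once if a figure, the glue bottle or the paint jar is knocked over (angle between any of figure_a, figure_b, glue, paint_jar's own z axis and vertical above 0.5 rad).
It also fails if it takes over 72 s, if anything falls off the work surface, if the arm or the gripper's body presses on something with over 40 N, if the wrist force passes 120 N, or if a joint passes its speed limit or range.

### The arm

A 6-joint arm with a two-finger parallel gripper is mounted at the origin on the work surface. World frame = base frame: x ahead of the robot, y to its left, z up, the work surface at z = 0. Lengths are in m, angles in rad, forces in N, time in s.
With the tool pointing down it reaches from about 0.35 to 0.775 m from the base axis. Payload 5.5 kg.
Tool frame: the origin (TCP) lies midway between the tips of the shut fingers; the grasp point (between the pads) lies 19 mm behind it; z points along the fingers, y is the direction in which the jaws open and shut (so a half turn about z gives the same grasp; the last joint's range is limited). The gripper opens to 85 mm and grips with 20 to 120 N. Pads are 22 mm wide; open, the fingers measure 114 mm over their backs; the gripper's body (76 mm by 85 mm) begins 54 mm behind the grasp point. The pads swing forward as they close: fully open they stand 13 mm farther back than shut.
Start: joints at [-1.247, 0.313, 0.046, 1.304, 0, 1.431], TCP at [0.257, -0.514, 0.231] pointing down, gripper open.
Joint ranges: [-2.76, 2.76], [-0.86, 1.69], [-1.03, 1.26], [-2.2, 2.34], [-1.47, 1.5], [-3.14, 3.14]. Speed limits (rad/s): [2.57, 2.57, 3.14, 3.14, 3.14, 3.14].

### API

Orientations are given as a unit quaternion [w, x, y, z].
In Python, from workcell import env gives the robot as it stands.
- The arm moves only by the shell command python3 -m creep 'ROWS' [OPENING] [FORCE]. ROWS is JSON, a list of rows, each a list of 6 numbers: the shift along the tool's x, y, z in m, then the turn, a rotation vector about the tool's x, y, z in degrees. A call has exactly 8 rows; each row is the pose to reach, as a shift and turn from the pose commanded when the call began, along the tool's axes at that moment; what a row does not reach only later rows make up. A row lasts 1/10 s, in which the tool goes at most 50 mm and 8.59 degrees, less where a joint would pass 70% of its speed; a pose out of reach is approached as far as the arm can. A call with a gripper value outside its range is refused whole. OPENING is the finger opening in m, from 0 to 0.0854, set as the call begins (- or left out, the last holds). The fingers move at their own pace and stop on an object; FORCE is the grip in N (left out, the last holds). Time passes only in rows, so rows that repeat a pose let the fingers close, or fill a call up. It gives the time, the measured TCP pose, the force and the opening at its end, in the units of the state.
- env.get_state(): the state, without advancing time (a new reading comes with each control period).
- env.read_camera(name): name is "side" or "top" or "wrist"; returns (picture, depth): 384x512x3 uint8, blue, green, red; 384x512 float32, m along the optical axis (not along the pixel's ray), 0 where there is no reading.
- env.camera_params(name): a dict with "fx", "fy", "cx", "cy" (pixels), "position" and "orientation" of the camera in the world. Camera axes: x right, y up, looking along -z (the intrinsics and any distortion apply to the point x, -y, -z); pixel columns grow to the right and rows downward; lengths in m; the calibration is good to about 2 mm. A picture is of the moment at which its call begins: read the wrist's pose just before it. camera_params takes no time and is no camera call; for the wrist camera it gives the pose at the moment of the call.
- env.hand_in(): hands the job in, once; it reports no verdict.
The state is a dict: "clock": time; "joint_pos": joint angles; "qvel": joint speeds; "tau": joint torques, N m; "tcp_pos": TCP position; "orientation": TCP orientation; "wrist_force": force on the tool from outside, world axes, zero at the start; "ft_torque": the same for the moment, N m; "finger_gap": finger opening in m.
Only numpy, scipy, OpenCV 4.12 (cv2) and the standard library are available. Lean on these libraries where they do the work, as an engineer would, in place of code of your own. Each camera call takes 0.05 s, during which the arm holds its last target. There are 200 camera calls.

## Working session

There is one attempt and no reset: what is moved stays moved. The work goes in short steps, Python scripts to look and compute and a shell command to move; the robot and the scene stay as the last step left them, time stands still between calls to the robot, and variables do not carry over. Pictures are saved under pics/ and viewed, about 8 in all and at most 12, crops included, and the job is handed in when it is done.

```bash
ls; mkdir -p pics; cat > h.py <<'E'
import numpy as np, cv2
from scipy.spatial.transform import Rotation as R
from workcell import env
def q(o): return R.from_quat([o[1],o[2],o[3],o[0]])
def cap(name):
    p=env.camera_params(name); im,d=env.read_camera(name); return p,im,d
def world(p,u,v,d):
    c=np.array([(u-p['cx'])/p['fx']*d,-(v-p['cy'])/p['fy']*d,-d]); return q(p['orientation']).apply(c)+p['position']
def onz(p,u,v,z):
    a=world(p,u,v,1.)-p['position']; return p['position']+a*(z-p['position'][2])/a[2]
E
python3 - <<'E'
from h import *
for n in ('top','side'):
    p,im,d=cap(n); print(n,p); cv2.imwrite(f'pics/{n}.png',im); np.savez(f'{n}.npz',im=im,d=d)
    s=im if n=='top' else im
s=env.get_state(); print(s)
E
```

```text
pics
top {'fx': 412.5304713848094, 'fy': 412.5304713848094, 'cx': 259.5877112559311, 'cy': 198.20057851952237, 'position': array([ 0.32205304, -0.00132545,  1.01528018]), 'orientation': array([-0.70314495, -0.06077192,  0.05413264,  0.70637357])}
side {'fx': 400.47059462507764, 'fy': 400.47059462507764, 'cx': 257.688101345702, 'cy': 196.12013949207025, 'position': array([-0.09667216,  0.68838683,  0.71582716]), 'orientation': array([-0.29371505, -0.15963624,  0.4381225 ,  0.83444378])}
{'clock': 0.1, 'joint_pos': array([-1.24660300e+00,  3.13930007e-01,  4.50695446e-02,  1.30362658e+00,
        5.57273769e-06,  1.43118565e+00]), 'qvel': array([-0.00092926, -0.00030917,  0.00245174, -0.00043132,  0.00165161,
       -0.00137736]), 'tau': array([ 2.03061689e-03, -4.81725061e+01,  2.99243063e+01,  1.27526291e-02,
       -1.13930589e-04,  5.98733521e-06]), 'tcp_pos': array([ 0.25706198, -0.5138044 ,  0.23048596]), 'orientation': array([-8.42015767e-04,  9.73230673e-01,  2.29828944e-01, -7.51338675e-05]), 'wrist_force': array([-0.54852298, -0.28293118, -0.37504855]), 'ft_torque': array([ 3.17205907e-02, -4.16720110e-05,  1.84691195e-02]), 'finger_gap': 0.08538439047786367}
```

View pics/top.png

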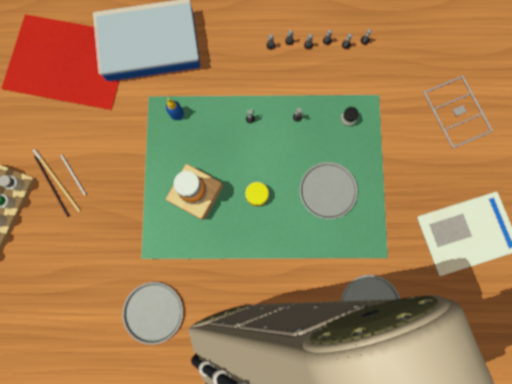

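View pics/side.png

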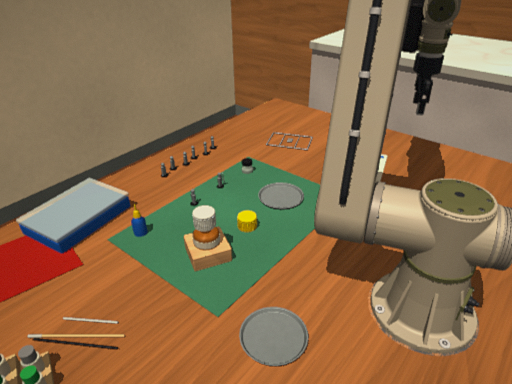

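The top view shows the white cap on the bottle at about (188,186). The yellow cap at (258,194) has the same shape. The dishes are at (329,190), (154,312) and (370,290, half hidden). I'll measure these positions and look at a crop.

```bash
python3 - <<'E'
from h import *
p=env.camera_params('top'); z=np.load('top.npz'); d=z['d']; im=z['im']
H,W=d.shape
uu,vv=np.meshgrid(np.arange(W),np.arange(H))
P=(q(p['orientation']).apply(np.stack([(uu-p['cx'])/p['fx']*d,-(vv-p['cy'])/p['fy']*d,-d],-1).reshape(-1,3))+p['position']).reshape(H,W,3)
for n,u,v in [('cap',188,186),('yellow',258,194),('dishA',329,190),('dishB',154,312),('dishC',370,290),('glue',175,108),('figa',251,117),('figb',298,115),('jar',350,116)]:
    w=P[v,u]; print(n,w.round(3),'r',np.hypot(*w[:2]).round(3),'plane0',onz(p,u,v,0.).round(3))
m=(P[...,2]>.125)&(P[...,2]<.155)&(abs(uu-188)<30)&(abs(vv-186)<30)
b=P[m]; print('cap px',m.sum(),b.mean(0),(b.min(0)+b.max(0))/2,np.ptp(b,0))
s=(z['im'][...,:].astype(int)); 
# holder orientation
hm=(P[...,2]>.038)&(P[...,2]<.052)&(abs(uu-195)<40)&(abs(vv-190)<40)
hb=P[hm][:,:2].astype(np.float32); print('holder rect',cv2.minAreaRect(hb))
# dish A rim
dm=(P[...,2]>.008)&(P[...,2]<.02)&(abs(uu-329)<40)&(abs(vv-190)<40)
print('dish rim',dm.sum(),cv2.minEnclosingCircle(P[dm][:,:2].astype(np.float32)) if dm.sum() else 0)
g=im[150:232,150:375]; cv2.imwrite('pics/crop.png',cv2.resize(g,None,fx=3.5,fy=3.5,interpolation=cv2.INTER_CUBIC))
E
```

```text
cap [0.493 0.162 0.139] r 0.519 plane0 [0.521 0.188 0.   ]
yellow [0.493 0.011 0.037] r 0.493 plane0 [0.499 0.012 0.   ]
dishA [ 0.508 -0.165  0.003] r 0.534 plane0 [ 0.509 -0.166  0.   ]
dishB [0.215 0.261 0.004] r 0.338 plane0 [0.214 0.262 0.   ]
dishC [ 0.264 -0.255  0.004] r 0.367 plane0 [ 0.264 -0.256  0.   ]
glue [0.705 0.214 0.055] r 0.737 plane0 [0.727 0.226 0.   ]
figa [0.69  0.028 0.029] r 0.691 plane0 [0.701 0.029 0.   ]
figb [ 0.695 -0.089  0.028] r 0.701 plane0 [ 0.705 -0.092  0.   ]
jar [ 0.686 -0.216  0.042] r 0.719 plane0 [ 0.702 -0.226  0.   ]
cap px 512 [0.49961956 0.16590562 0.13747235] [0.50068324 0.16612355 0.13385868] [0.05492113 0.05374948 0.01745947]
holder rect ((0.5004734396934509, 0.1667579859495163), (0.10067132860422134, 0.10000243037939072), 61.18186569213867)
dish rim 341 ((0.49685531854629517, -0.15153516829013824), 0.08492881804704666)
```

View pics/crop.png

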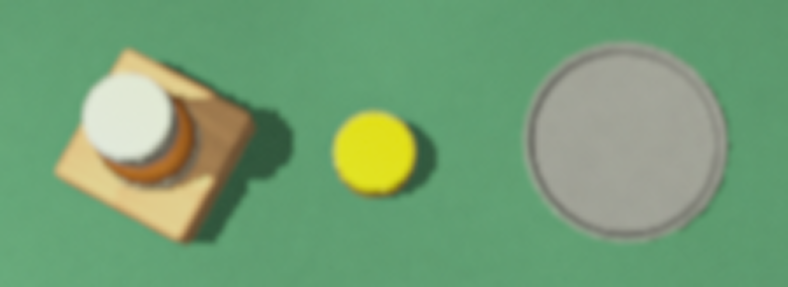

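The white cap, on the amber bottle at (0.500, 0.166), is the target. The yellow cap at (0.493, 0.011) is not. Dish A at (0.508, -0.165) is farthest from the base (0.534 m, against 0.338 and 0.367). Moving above the cap now.

```bash
python3 -m creep '[[0.033,-0.031,0,0,0,0],[0.065,-0.062,0,0,0,0],[0.098,-0.094,0,0,0,0],[0.130,-0.125,0,0,0,0],[0.163,-0.156,0,0,0,0],[0.195,-0.187,0,0,0,0],[0.228,-0.218,0,0,0,0],[0.260,-0.250,0,0,0,0]]' 0.0854 40
python3 -m creep '[[0.033,-0.031,0,0,0,-2.5],[0.065,-0.062,0,0,0,-5],[0.098,-0.094,0,0,0,-7.5],[0.130,-0.125,0,0,0,-10],[0.163,-0.156,0,0,0,-12.5],[0.195,-0.187,0,0,0,-15],[0.228,-0.218,0,0,0,-17.5],[0.261,-0.249,0,0,0,-20]]'
python3 -m creep '[[0,0,0,0,0,0],[0,0,0,0,0,0],[0,0,0,0,0,0],[0,0,0,0,0,0],[0,0,0,0,0,0],[0,0,0,0,0,0],[0,0,0,0,0,0],[0,0,0,0,0,0]]'
python3 - <<'E'
from h import *
s=env.get_state();print(s)
p,im,d=cap('wrist'); cv2.imwrite('pics/w1.png',im); print(p)
H,W=d.shape
uu,vv=np.meshgrid(np.arange(W),np.arange(H))
P=(q(p['orientation']).apply(np.stack([(uu-p['cx'])/p['fx']*d,-(vv-p['cy'])/p['fy']*d,-d],-1).reshape(-1,3))+p['position']).reshape(H,W,3)
m=(P[...,2]>.133)&(P[...,2]<.145)&(d>0)&(np.hypot(P[...,0]-.5,P[...,1]-.166)<.04)
b=P[m]; print(m.sum(),b[:,2].mean() if m.sum() else 0,(b[:,:2].min(0)+b[:,:2].max(0))/2,cv2.minEnclosingCircle(b[:,:2].astype(np.float32)))
print(q(s['orientation']).as_matrix().round(3))
E
```

```text
clock: 0.9
tcp_pos: [0.3781, -0.1726, 0.2311]
orientation: [-0.0, 0.973, 0.23, 0.0]
wrist_force: [0.4, -0.4, -0.2]
finger_gap: 0.0856
clock: 1.7
tcp_pos: [0.5, 0.167, 0.2309]
orientation: [0.0, 0.918, 0.396, -0.0]
wrist_force: [0.6, -1.0, 0.8]
finger_gap: 0.0853
clock: 2.5
tcp_pos: [0.5, 0.1647, 0.2314]
orientation: [0.0, 0.919, 0.395, 0.0]
wrist_force: [0.3, 0.1, -0.4]
finger_gap: 0.0852
{'clock': 2.5, 'joint_pos': array([ 1.65721829e-01,  2.18661438e-01, -7.97772452e-02,  1.27211321e+00,
       -8.87760674e-05,  2.49510376e+00]), 'qvel': array([ 0.00489477,  0.00357024,  0.00113246, -0.00045971, -0.00016073,
        0.00071398]), 'tau': array([-7.21600209e-02, -4.25721538e+01,  2.97316521e+01,  1.83543663e-03,
       -2.98233441e-03, -1.56182195e-04]), 'tcp_pos': array([0.50000757, 0.16471341, 0.23139157]), 'orientation': array([7.22088116e-05, 9.18666297e-01, 3.95034452e-01, 1.08136189e-04]), 'wrist_force': array([ 0.29117661,  0.07011428, -0.39710987]), 'ft_torque': array([-0.01473254, -0.00514016, -0.00691024]), 'finger_gap': 0.08519582920391941}
{'fx': 276.59138520155574, 'fy': 276.59138520155574, 'cx': 256.532032500452, 'cy': 194.31068234208405, 'position': array([0.54662177, 0.21456535, 0.37530451]), 'orientation': array([ 0.91991748, -0.12690946,  0.05080131, -0.36751198])}
2882 0.14012714549165153 [0.50041742 0.1691937 ] ((0.4998689889907837, 0.1688155233860016), 0.027850840240716934)
[[ 0.688  0.726  0.   ]
 [ 0.726 -0.688 -0.   ]
 [ 0.     0.    -1.   ]]
```

View pics/w1.png

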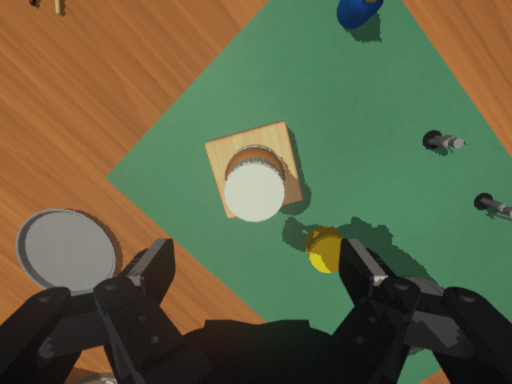

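The wrist view shows the white cap at (255,190), centred between the jaws at about (168..345), with nothing in the fingers' way. Its centre is about (0.500, 0.1675), so I'll correct by 2.8 mm and descend.

```bash
python3 -m creep '[[0.002,-0.002,0.02,0,0,0],[0.002,-0.002,0.04,0,0,0],[0.002,-0.002,0.065,0,0,0],[0.002,-0.002,0.09,0,0,0],[0.002,-0.002,0.11,0,0,0],[0.002,-0.002,0.125,0,0,0],[0.002,-0.002,0.130,0,0,0],[0.002,-0.002,0.130,0,0,0]]'
python3 -m creep '[[0,0,0,0,0,0],[0,0,0,0,0,0],[0,0,0,0,0,0],[0,0,0,0,0,0],[0,0,0,0,0,0],[0,0,0,0,0,0],[0,0,0,0,0,0],[0,0,0,0,0,0]]' 0.045 20
```

```text
clock: 3.35
tcp_pos: [0.4993, 0.1678, 0.1007]
orientation: [-0.0, 0.919, 0.395, -0.001]
wrist_force: [0.0, 0.5, 0.8]
finger_gap: 0.0856
clock: 4.15
tcp_pos: [0.5006, 0.168, 0.1016]
orientation: [0.0, 0.919, 0.395, 0.001]
wrist_force: [2.9, 1.0, 4.0]
finger_gap: 0.0536
```

```bash
python3 -m creep '[[0,0,0,0,0,0],[0,0,0,0,0,0],[0,0,0,0,0,0],[0,0,0.0005,0,0,0],[0,0,0.001,0,0,0],[0,0,0.0015,0,0,0],[0,0,0.002,0,0,0],[0,0,0.002,0,0,0]]' - 60
python3 -m creep '[[0,0,0.0005,0,0,0],[0,0,0.001,0,0,0],[0,0,0.001,0,0,0],[0,0,0.001,0,0,0],[0,0,0.001,0,0,0],[0,0,0.001,0,0,0],[0,0,0.001,0,0,0],[0,0,0.001,0,0,0]]'
```

```text
clock: 4.95
tcp_pos: [0.5, 0.1678, 0.0993]
orientation: [0.0, 0.919, 0.395, 0.0]
wrist_force: [1.5, 1.2, 4.4]
finger_gap: 0.053
clock: 5.75
tcp_pos: [0.5, 0.1679, 0.0983]
orientation: [0.0, 0.919, 0.395, 0.0]
wrist_force: [2.1, -0.6, 4.6]
finger_gap: 0.053
```

```bash
for i in 1 2; do python3 -m creep '[[0,0,0.0005,0,0,0],[0,0,0.001,0,0,0],[0,0,0.001,0,0,0],[0,0,0.001,0,0,0],[0,0,0.001,0,0,0],[0,0,0.001,0,0,0],[0,0,0.001,0,0,0],[0,0,0.001,0,0,0]]'; done
```

```text
clock: 6.55
tcp_pos: [0.5, 0.1679, 0.0974]
orientation: [0.0, 0.919, 0.395, 0.0]
wrist_force: [3.2, 0.1, 5.7]
finger_gap: 0.0533
clock: 7.35
tcp_pos: [0.5, 0.1678, 0.0964]
orientation: [0.0, 0.919, 0.395, 0.0]
wrist_force: [1.8, -0.0, 6.0]
finger_gap: 0.053
```

```bash
for i in 1 2; do python3 -m creep '[[0,0,0.0005,0,0,0],[0,0,0.001,0,0,0],[0,0,0.001,0,0,0],[0,0,0.001,0,0,0],[0,0,0.001,0,0,0],[0,0,0.001,0,0,0],[0,0,0.001,0,0,0],[0,0,0.001,0,0,0]]'; done
```

```text
clock: 8.15
tcp_pos: [0.5001, 0.1679, 0.0955]
orientation: [0.0, 0.919, 0.395, 0.0]
wrist_force: [2.3, -0.6, 6.4]
finger_gap: 0.0531
clock: 8.95
tcp_pos: [0.5, 0.1679, 0.0945]
orientation: [0.0, 0.919, 0.395, 0.0]
wrist_force: [2.4, -0.0, 7.0]
finger_gap: 0.0533
```

```bash
for i in 1 2; do python3 -m creep '[[0,0,0.0005,0,0,0],[0,0,0.001,0,0,0],[0,0,0.001,0,0,0],[0,0,0.001,0,0,0],[0,0,0.001,0,0,0],[0,0,0.001,0,0,0],[0,0,0.001,0,0,0],[0,0,0.001,0,0,0]]'; done
```

```text
clock: 9.75
tcp_pos: [0.5, 0.1679, 0.0936]
orientation: [0.0, 0.919, 0.395, 0.0]
wrist_force: [1.6, -0.1, 6.4]
finger_gap: 0.0533
clock: 10.55
tcp_pos: [0.5, 0.1679, 0.093]
orientation: [0.0, 0.919, 0.395, 0.0]
wrist_force: [1.0, 0.5, 9.4]
finger_gap: 0.053
```

```bash
python3 -m creep '[[0,0,0.0003,0,0,0],[0,0,0.0005,0,0,0],[0,0,0.0005,0,0,0],[0,0,0.0005,0,0,0],[0,0,0.0005,0,0,0],[0,0,0.0005,0,0,0],[0,0,0.0005,0,0,0],[0,0,0.0005,0,0,0]]'
```

```text
clock: 11.35
tcp_pos: [0.5001, 0.1679, 0.093]
orientation: [0.0, 0.919, 0.395, 0.001]
wrist_force: [-0.9, -0.7, 13.3]
finger_gap: 0.0533
```

At the stop: the force jumps to 13.3 N and the TCP no longer moves. Turning counter-clockwise, which is negative about tool z.

```bash
python3 -m creep '[[0,0,0,0,0,-2],[0,0,0,0,0,-4],[0,0,0,0,0,-6],[0,0,0,0,0,-8],[0,0,0,0,0,-10],[0,0,0,0,0,-12],[0,0,0,0,0,-12],[0,0,0,0,0,-12]]'; python3 -c "
from h import *
print(env.get_state()['ft_torque'])"
```

```text
clock: 12.15
tcp_pos: [0.5003, 0.1681, 0.093]
orientation: [0.0, 0.872, 0.489, 0.001]
wrist_force: [1.3, 0.3, 12.4]
finger_gap: 0.0529
[ 0.08959746 -0.00604898 -0.01456693]
```

```bash
for i in 1 2; do python3 -m creep '[[0,0,0,0,0,-4],[0,0,0,0,0,-8],[0,0,0,0,0,-12],[0,0,0,0,0,-16],[0,0,0,0,0,-20],[0,0,0,0,0,-24],[0,0,0,0,0,-24],[0,0,0,0,0,-24]]'; python3 -c "
from h import *
print(env.get_state()['ft_torque'])"; done
```

```text
clock: 12.95
tcp_pos: [0.5003, 0.1682, 0.093]
orientation: [0.0, 0.751, 0.66, 0.001]
wrist_force: [0.8, 0.5, 13.4]
finger_gap: 0.0532
[0.12926444 0.01829613 0.04420805]
clock: 13.75
tcp_pos: [0.5002, 0.1681, 0.093]
orientation: [0.0, 0.598, 0.802, 0.001]
wrist_force: [-0.0, 0.6, 13.4]
finger_gap: 0.0531
[0.08089401 0.01113813 0.06053988]
```

Turned 60 degrees with little torque. Easing up while watching for any pull.

```bash
for i in 1 2; do python3 -m creep '[[0,0,-0.001,0,0,0],[0,0,-0.002,0,0,0],[0,0,-0.003,0,0,0],[0,0,-0.004,0,0,0],[0,0,-0.005,0,0,0],[0,0,-0.006,0,0,0],[0,0,-0.0065,0,0,0],[0,0,-0.0065,0,0,0]]'; done;  python3 -m creep '[[0,0,-0.0005,0,0,0],[0,0,-0.001,0,0,0],[0,0,-0.0015,0,0,0],[0,0,-0.002,0,0,0],[0,0,-0.0025,0,0,0],[0,0,-0.003,0,0,0],[0,0,-0.003,0,0,0],[0,0,-0.003,0,0,0]]'
```

```text
clock: 14.55
tcp_pos: [0.5001, 0.1681, 0.0984]
orientation: [0.0, 0.598, 0.802, 0.0]
wrist_force: [1.6, 0.2, 5.3]
finger_gap: 0.0533
clock: 15.35
tcp_pos: [0.4995, 0.1678, 0.1046]
orientation: [-0.0, 0.598, 0.802, -0.0]
wrist_force: [1.5, 0.6, 2.9]
finger_gap: 0.0528
clock: 16.15
tcp_pos: [0.4995, 0.1677, 0.1075]
orientation: [-0.0, 0.598, 0.802, -0.0]
wrist_force: [-0.6, -0.7, -1.1]
finger_gap: 0.0531
```

```bash
python3 -m creep '[[0,0,-0.005,0,0,0],[0,0,-0.010,0,0,0],[0,0,-0.015,0,0,0],[0,0,-0.020,0,0,0],[0,0,-0.025,0,0,0],[0,0,-0.03,0,0,0],[0,0,-0.035,0,0,0],[0,0,-0.04,0,0,0]]'; python3 -m creep '[[0,0,-0.01,0,0,0],[0,0,-0.02,0,0,0],[0,0,-0.03,0,0,0],[0,0,-0.04,0,0,0],[0,0,-0.05,0,0,0],[0,0,-0.06,0,0,0],[0,0,-0.06,0,0,0],[0,0,-0.06,0,0,0]]'
python3 - <<'E'
from h import *
s=env.get_state(); M=q(s['orientation']).as_matrix(); print(s['joint_pos'].round(3),M.round(4))
print('tool shift to dish',M.T@(np.array([.508,-.165,s['tcp_pos'][2]])-s['tcp_pos']))
p,im,d=cap('wrist'); p2,im2,d2=cap('side')
cv2.imwrite('pics/lift.png',np.hstack([cv2.resize(im,(400,300)),cv2.resize(im2[60:300,80:400],(400,300))]))
E
```

```text
clock: 16.95
tcp_pos: [0.4999, 0.1679, 0.1482]
orientation: [0.0, 0.598, 0.802, 0.0]
wrist_force: [0.3, -0.4, 0.3]
finger_gap: 0.0532
clock: 17.75
tcp_pos: [0.5, 0.1679, 0.2079]
orientation: [0.0, 0.598, 0.802, 0.0]
wrist_force: [0.5, 0.4, 0.2]
finger_gap: 0.0529
[ 0.172  0.229 -0.124  1.217 -0.     1.453] [[-2.853e-01  9.584e-01  4.000e-04]
 [ 9.584e-01  2.853e-01  0.000e+00]
 [-1.000e-04  4.000e-04 -1.000e+00]]
tool shift to dish [-3.21369577e-01 -8.73132199e-02  5.11486095e-07]
```

View pics/lift.png

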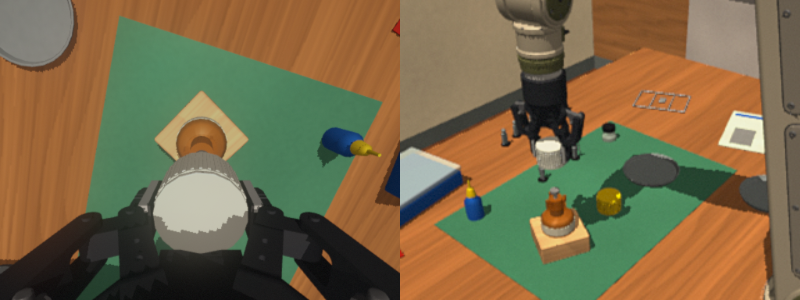

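The cap is off and held level: the wrist view shows it between the pads, and the side view shows the bare neck. Carrying it over the dish.

```bash
python3 -m creep '[[-0.010,-0.003,0,0,0,0],[-0.028,-0.008,0,0,0,0],[-0.052,-0.014,0,0,0,0],[-0.076,-0.021,0,0,0,0],[-0.1,-0.027,0,0,0,0],[-0.124,-0.034,0,0,0,0],[-0.148,-0.04,0,0,0,0],[-0.172,-0.047,0,0,0,0]]'; python3 -m creep '[[-0.025,-0.007,0,0,0,0],[-0.05,-0.014,0,0,0,0],[-0.075,-0.02,0,0,0,0],[-0.100,-0.027,0,0,0,0],[-0.125,-0.034,0,0,0,0],[-0.142,-0.038,0,0,0,0],[-0.149,-0.04,0,0,0,0],[-0.149,-0.04,0,0,0,0]]'
python3 -m creep '[[0,0,0.015,0,0,0],[0,0,0.03,0,0,0],[0,0,0.05,0,0,0],[0,0,0.07,0,0,0],[0,0,0.09,0,0,0],[0,0,0.11,0,0,0],[0,0,0.12,0,0,0],[0,0,0.12,0,0,0]]'
python3 - <<'E'
from h import *
s=env.get_state(); print(s['tcp_pos'],s['finger_gap'])
p,im,d=cap('wrist'); p2,im2,d2=cap('side')
cv2.imwrite('pics/dish.png',np.hstack([cv2.resize(im,(400,300)),cv2.resize(im2[60:300,80:400],(400,300))]))
H,W=d2.shape
uu,vv=np.meshgrid(np.arange(W),np.arange(H))
P=(q(p2['orientation']).apply(np.stack([(uu-p2['cx'])/p2['fx']*d2,-(vv-p2['cy'])/p2['fy']*d2,-d2],-1).reshape(-1,3))+p2['position']).reshape(H,W,3)
m=(np.hypot(P[...,0]-.508,P[...,1]+.165)<.032)&(im2.min(-1)>120)&(P[...,2]>.03)
print(m.sum(),P[m].min(0) if m.sum() else 0,P[m].max(0) if m.sum() else 0)
E
```

```text
clock: 18.65
tcp_pos: [0.5034, -0.012, 0.2073]
orientation: [-0.0, 0.598, 0.802, -0.0]
wrist_force: [-0.6, 0.6, -0.3]
finger_gap: 0.053
clock: 19.45
tcp_pos: [0.5078, -0.1653, 0.2075]
orientation: [-0.0, 0.598, 0.801, 0.0]
wrist_force: [0.1, -0.4, -0.8]
finger_gap: 0.0529
clock: 20.25
tcp_pos: [0.5069, -0.1632, 0.0865]
orientation: [-0.002, 0.597, 0.802, -0.0]
wrist_force: [0.3, 1.0, 0.5]
finger_gap: 0.0531
[ 0.5069399  -0.16316641  0.08647892] 0.05307403819047405
171 [ 0.48117747 -0.17974997  0.08640381] [ 0.53402341 -0.13383204  0.34875006]
```

View pics/dish.png

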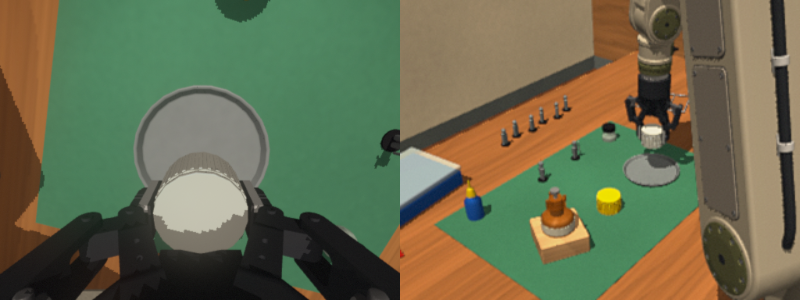

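The cap hangs over the dish, centred, with its underside at about z = 0.086. Lowering it.

```bash
python3 -m creep '[[0,0,0.015,0,0,0],[0,0,0.03,0,0,0],[0,0,0.045,0,0,0],[0,0,0.058,0,0,0],[0,0,0.067,0,0,0],[0,0,0.073,0,0,0],[0,0,0.076,0,0,0],[0,0,0.076,0,0,0]]'
python3 -m creep '[[0,0,0.001,0,0,0],[0,0,0.002,0,0,0],[0,0,0.003,0,0,0],[0,0,0.0035,0,0,0],[0,0,0.004,0,0,0],[0,0,0.004,0,0,0],[0,0,0.004,0,0,0],[0,0,0.004,0,0,0]]'
python3 -m creep '[[0,0,0.0005,0,0,0],[0,0,0.001,0,0,0],[0,0,0.001,0,0,0],[0,0,0.001,0,0,0],[0,0,0.001,0,0,0],[0,0,0.001,0,0,0],[0,0,0.001,0,0,0],[0,0,0.001,0,0,0]]'
```

```text
clock: 21.15
tcp_pos: [0.5082, -0.1647, 0.012]
orientation: [0.0, 0.598, 0.802, -0.0]
wrist_force: [0.8, -0.1, 0.4]
finger_gap: 0.053
clock: 21.95
tcp_pos: [0.5081, -0.1646, 0.0078]
orientation: [0.0, 0.598, 0.802, -0.0]
wrist_force: [0.1, -0.1, -1.0]
finger_gap: 0.053
clock: 22.75
tcp_pos: [0.5081, -0.1647, 0.0069]
orientation: [0.0, 0.598, 0.802, -0.0]
wrist_force: [0.6, -1.1, 3.5]
finger_gap: 0.0531
```

```bash
python3 -m creep '[[0,0,0.0003,0,0,0],[0,0,0.0005,0,0,0],[0,0,0.0005,0,0,0],[0,0,0.0005,0,0,0],[0,0,0.0005,0,0,0],[0,0,0.0005,0,0,0],[0,0,0.0005,0,0,0],[0,0,0.0005,0,0,0]]'
```

```text
clock: 23.55
tcp_pos: [0.5082, -0.1647, 0.0068]
orientation: [0.0, 0.598, 0.802, -0.0]
wrist_force: [-1.4, 0.2, 5.5]
finger_gap: 0.0529
```

Contact confirmed: the force rises and the TCP holds. Releasing partway, then lifting.

```bash
python3 -m creep '[[0,0,-0.0005,0,0,0],[0,0,-0.0005,0,0,0],[0,0,-0.0005,0,0,0],[0,0,-0.0005,0,0,0],[0,0,-0.0005,0,0,0],[0,0,-0.0005,0,0,0],[0,0,-0.0005,0,0,0],[0,0,-0.0005,0,0,0]]' 0.068
python3 -m creep '[[0,0,-0.002,0,0,0],[0,0,-0.005,0,0,0],[0,0,-0.01,0,0,0],[0,0,-0.02,0,0,0],[0,0,-0.03,0,0,0],[0,0,-0.045,0,0,0],[0,0,-0.06,0,0,0],[0,0,-0.075,0,0,0]]'
python3 -m creep '[[0,0,-0.02,0,0,0],[0,0,-0.04,0,0,0],[0,0,-0.06,0,0,0],[0,0,-0.08,0,0,0],[0,0,-0.1,0,0,0],[0,0,-0.11,0,0,0],[0,0,-0.11,0,0,0],[0,0,-0.11,0,0,0]]'
python3 - <<'E'
from h import *
p,im,d=cap('wrist'); p2,im2,d2=cap('side')
cv2.imwrite('pics/end.png',np.hstack([cv2.resize(im,(400,300)),cv2.resize(im2[60:300,80:400],(400,300))]))
H,W=d.shape
uu,vv=np.meshgrid(np.arange(W),np.arange(H))
P=(q(p['orientation']).apply(np.stack([(uu-p['cx'])/p['fx']*d,-(vv-p['cy'])/p['fy']*d,-d],-1).reshape(-1,3))+p['position']).reshape(H,W,3)
m=(P[...,2]>.036)&(P[...,2]<.055)&(np.hypot(P[...,0]-.508,P[...,1]+.165)<.05)
b=P[m]; print(m.sum(),b.mean(0),b[:,2].min(),b[:,2].max(),cv2.minEnclosingCircle(b[:,:2].astype(np.float32)))
A=np.c_[b[:,:2],np.ones(len(b))]; print('slope',np.linalg.lstsq(A,b[:,2],rcond=None)[0])
E
```

```text
clock: 24.35
tcp_pos: [0.5081, -0.1646, 0.0068]
orientation: [0.0, 0.598, 0.802, -0.0]
wrist_force: [0.4, -0.2, 0.6]
finger_gap: 0.0681
clock: 25.15
tcp_pos: [0.5083, -0.1647, 0.0834]
orientation: [0.001, 0.598, 0.802, 0.0]
wrist_force: [0.2, 0.4, -0.8]
finger_gap: 0.068
clock: 25.95
tcp_pos: [0.5079, -0.1645, 0.1916]
orientation: [0.0, 0.598, 0.802, -0.0]
wrist_force: [0.8, 0.2, -0.2]
finger_gap: 0.0675
1954 [ 0.50674333 -0.1626568   0.04409754] 0.036305735983834575 0.046529080396041755 ((0.5071448087692261, -0.16395330429077148), 0.027746783569455147)
slope [ 0.00642772 -0.01842774  0.03784294]
```

View pics/end.png

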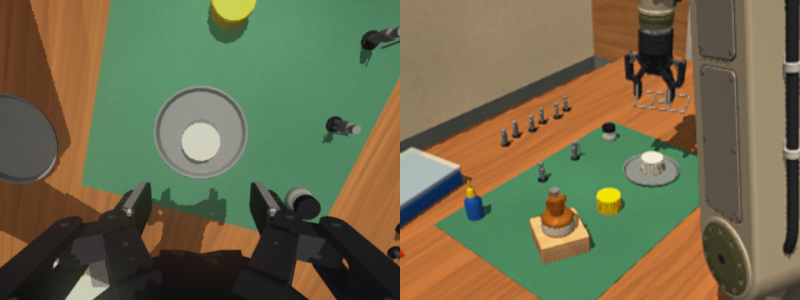

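The cap stands upright and centred in the dish, with its top at about 44 mm (43 expected) and a slope of about 1 degree. The other things are undisturbed.

```bash
python3 -c "
from workcell import env
print(env.hand_in())"
```

```text
the job is handed in; nothing more can be done
None
```

I opened the thinner bottle, set its cap upright on the floor of the farthest grey dish, let go and handed the job in at about 26 s of the 72 s allowed. `hand_in()` gives no verdict.

- **Opening:** I gripped the white cap and pressed it about 8 mm to its stop, where the force jumped to about 13 N. I then turned it 60° counter-clockwise with only low torque and eased it up. The spring force ended about 4 to 6 mm above closed height, and the cap came straight off.
- **Placing:** I lowered it until it touched the dish floor at about 5 N, then opened the fingers and backed away.
- **Last checks:** The cap's centre is about 1.5 mm from the dish's measured centre. Its top is at 44 mm, where 43 mm is expected, and it tilts about 1°. In the last views the figures, glue bottle and paint jar still stand where they were; I checked that by eye and did not measure it.
- **Disagreement:** The cap touched the floor with the TCP about 2 mm higher than I had estimated. That is within the calibration error, and the depth image agrees that the cap rests on the floor. No check failed.

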